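# Draw the mould tray out of the drying bay with the pull hook

## Robot

A 6-joint arm with a two-finger parallel gripper is mounted at the origin on the work surface. World frame = base frame: x ahead of the robot, y to its left, z up, the work surface at z = 0. Lengths are in m, angles in rad, forces in N, time in s.
With the tool pointing down it reaches from about 0.25 to 0.725 m from the base axis. Payload 9.7 kg.
Tool frame: the origin (TCP) lies on the centre line of the jaws, within the pads' length; the fingertips stand 17 mm ahead of it and the grasp point (between the pads) lies 2 mm behind it (manip.tip_extent is the distance from the TCP to the fingertips, in m); z points along the fingers, y is the line along which they close (so a half turn about z gives the same grasp; the last joint's range is limited). The gripper opens to 85 mm and grips with 20 to 120 N. Pads are 22 mm wide; open, the fingers measure 114 mm over their backs; the gripper's body (76 mm by 85 mm) begins 54 mm behind the grasp point. The pads swing forward as they close: fully open they stand 13 mm farther back than shut.
Start: joints at [-1.259, 0.087, 0.176, 1.66, 0, 1.571], TCP at [0.169, -0.523, 0.248] pointing down, gripper open.
Joint ranges: [-3.13, 3.13], [-0.85, 1.81], [-1.15, 1.24], [-2.2, 2.28], [-1.44, 1.52], [-3.14, 3.14]. Speed limits (rad/s): [2.22, 2.22, 2.57, 3.14, 3.14, 3.14].

## Interface

Orientations are given as a unit quaternion [w, x, y, z].
In Python, from rig import status, cams, ticket, manip gives the robot as it stands.
- The arm moves only by the shell command python3 -m handwheel 'ROWS' [FORCE]. ROWS is JSON, a list of rows, each an object of numbers: "gripper": the opening, from 0 (shut) to 1 (fully open); "dx", "dy", "dz": the shift along the tool's x, y, z each as a share of 0.15 m, from -1 to 1; "wx", "wy", "wz": the turn, a rotation vector about the tool's x, y, z each as a share of 45 degrees, from -1 to 1. In form: [{"gripper": .., "dx": .., "dy": .., "dz": .., "wx": .., "wy": .., "wz": ..}, ...]. A call has 1 to 5 rows; each row shifts and turns the commanded pose from where the row before left it, along the tool's axes as they then stand; what a row does not reach is not made up. A row lasts 1/12 s, in which the tool goes at most 41.7 mm and 7.16 degrees, less where a joint would pass 70% of its speed; a pose out of reach is approached as far as the arm can. A call with a number of a shift or a turn outside -1 to 1 is refused whole. A call with a gripper value outside its range is refused whole. The fingers move at their own pace and stop on an object; FORCE is the grip in N (left out, the last holds). Time passes only in rows, so rows that do not move let the fingers close. It gives the time, the measured TCP pose, the force, the opening and the grip force at its end, in the units of the state.
- status.get_obs(): the state, without advancing time (a new reading comes with each control period).
- cams.camera(name): name is "side" or "top"; returns (picture, depth): 480x640x3 uint8, red, green, blue; 480x640 float32, m along the optical axis (not along the pixel's ray), 0 where there is no reading.
- cams.calibration(name): a dict with "camera_matrix" (3x3 intrinsics, pixels), "dist" ([k1, k2, p1, p2, k3] as OpenCV has them; the pictures are not rectified), "position" and "attitude" of the camera in the world. Camera axes: x right, y down, z forward; pixel columns grow to the right and rows downward; lengths in m; the calibration is good to about 2 mm. A picture is of the moment at which its call begins. calibration takes no time and is no camera call.
- ticket.sign_off(): hands the job in; it is judged then, once.
The state is a dict: "t": time; "qpos": joint angles; "joint_vel": joint speeds; "tau": joint torques, N m; "eef_pos": TCP position; "tcp_rot": TCP orientation; "contact_force": force on the tool from outside, world axes, zero at the start; "torque": the same for the moment, N m; "width": finger opening in m; "grasp_force": force on a finger pad.
Only numpy, scipy, OpenCV 4.12 (cv2) and the standard library are available. Lean on these libraries where they do the work, as an engineer would, in place of code of your own. Each camera call takes 0.05 s, during which the arm holds its last target. There are 200 camera calls.

## Task

Take the pull hook from its rest, hook its blade over the raised front lip of the mould tray deep in the drying bay, and drag the tray forward with the hook until it sits square and firmly home against the front stop; lean on it for a moment with about 10 N. The blanks are brittle, so never load the tray or the stop with more than 25 N, do not tip the tray and do not touch it with the gripper or arm. Then unhook without pushing the tray back, lay the hook back level in the middle of its rest, blade down, and leave the other things on the bench alone.

Things in the scene. Friction and masses are not known exactly. Their poses are not given: they have to be found in the camera images.
- hook: Pull hook: wooden handle 130 mm long (x), 24 wide (y), 30 tall (z); a 12 mm steel shank clamped in its +x end; at the shank's end a flat blade pointing down, 6 mm thick (x), 26 wide (y), its end 26 mm below the shank's axis. The clamp is set anew each time: blade centre 156 to 184 mm ahead of the origin, not measured. Origin: centre of the handle, on the shank's axis; z up. 0.26 kg, balanced near x = 34 mm
- rest: Fixed grey rest of the hook: two saddle posts 104 mm apart along x, each 16 mm long, on a thin foot; floors 50 mm above the bench, cheeks 16 mm higher, 40 mm between the cheeks. Origin on the bench midway between the posts. The handle lies along x in the saddles, blade to +x, its centre 65 mm above the bench and at first within 8 mm of the middle; its middle 88 mm is free for gripping
- tray: Steel mould tray 160 mm (x) by 125 mm (y) with twelve clay blanks fixed in it, 0.45 to 0.8 kg. Floor 4 mm thick, sides and rear 16 mm high, front lip (at -x, towards the robot) 32 mm high, 4 mm thick, full width. Origin: centre of the underside. Slides on the bay's base plate with a drag of about 1 to 8 N; starts 75 to 125 mm back from the stop, a little askew
- lip (a point): Middle of the top inner edge of the tray's front lip, 44 mm above the bench, 4 mm behind the tray's front face; same axes as the tray. Behind it the tray is empty for 49 mm, up to the first blanks
- bay: Fixed drying bay. Origin at bench level, middle of the stop's tray-side face; +x points into the bay, away from the robot. Base plate top 12 mm above the bench; side guides 30 mm high, 154 mm apart; above, an open wire deck (underside 130 mm above the bench) from x = 39 to 321 mm on four posts 210 mm apart: the gripper does not fit under it, the hook does
- stop: Rigid front stop bar fixed across the front of the bay: 160 mm long, 12 mm thick, 22 mm above the base plate (top 34 mm above the bench). Same origin and axes as the bay: the tray is home when its front face lies against x = 0
- die: Bystander: steel die block 100 by 90 mm, 38 mm high, with loop handles at both ends (156 mm overall in x). Origin under its centre. Beside the bay on the side away from the rest
- brush: Bystander: flat brush, 190 mm long, lying flat on the bench
- plate: Bystander: steel plate 130 by 110 mm carrying nine clay blanks, 18 mm high overall

How it is judged:
On the way, in this order (a step that is already met when the one before it is completed fails the run):
1. the hook has dragged the tray forward by 25 mm and is still pulling it (contact force between hook and tray above 0.3 N and distance of lip from where it was at the start of the episode above 0.025 m and x of lip in the frame of bay above 0.012 m), for 0.1 s.
2. the hook holds the tray against the front stop with more than 5 N (contact force between tray and stop above 5 N and contact force between hook and tray above 5 N and x of lip in the frame of bay below 0.008 m), for 0.2 s.
At the end, for the whole second after the job is handed in: The tray lies flat on the base plate, square to the stop within 0.04 rad, front face within 4 mm of the stop; the hook lies level in both saddles of its rest, blade down, within 0.25 rad of the rest's line and 22 mm of its middle; all released and at rest (x of lip in the frame of bay between 0 and 0.008 m and angle between the x axis of tray and the x axis of bay, either way round below 0.04 rad and angle between tray's own z axis and vertical below 0.03 rad and height (world z) of tray below 0.016 m and linear speed of each of tray, hook below 0.01 m/s and horizontal distance between hook and rest below 0.022 m and height (world z) of hook between 0.061 and 0.069 m and angle between hook's own z axis and vertical below 0.08 rad and angle between the x axis of hook and the x axis of rest, either way round below 0.25 rad); the robot touches nothing.
It fails at once if the hook loads the tray with more than 25 N (contact force between hook and tray above 25 N).
It fails at once if the tray strikes or is pulled against the stop with more than 25 N (contact force between tray and stop above 25 N).
It fails at once if the gripper or arm touches the tray (contact force between any of the fingers, the arm and tray above 0.5 N).
It fails at once if the tray is tipped (angle between tray's own z axis and vertical above 0.12 rad).
It fails at once if another thing on the bench is pushed more than 15 mm (distance of any of die, brush, plate from where it was at the start of the episode above 0.015 m).
It also fails if it takes over 72 s, if anything falls off the work surface, if the arm or the gripper's body presses on something with over 40 N, if the wrist force passes 120 N, or if a joint passes its speed limit or range.

## Working session

There is one attempt and no reset: what is moved stays moved. The work goes in short steps, Python scripts to look and compute and a shell command to move; the robot and the scene stay as the last step left them, time stands still between calls to the robot, and variables do not carry over. Pictures are saved under pics/ and viewed, at most 10 in all, crops included, and the job is handed in when it is done.

```bash
mkdir -p pics; ls
cat > h.py <<'E'
import numpy as np, cv2
from scipy.spatial.transform import Rotation as R
from rig import status, cams, ticket, manip
def rot(q): return R.from_quat([q[1],q[2],q[3],q[0]])
def cloud(name):
    im,d=cams.camera(name); c=cams.calibration(name)
    K=np.array(c["camera_matrix"],float); D=np.array(c["dist"],float)
    v,u=np.mgrid[0:480,0:640]
    p=cv2.undistortPoints(np.stack([u,v],-1).reshape(-1,1,2).astype(float),K,D).reshape(480,640,2)
    P=np.dstack([p*d[...,None],d])
    A=np.array(c["attitude"],float); Rm=A if A.shape==(3,3) else rot(A).as_matrix()
    W=P@Rm.T+np.array(c["position"]); W[d==0]=np.nan
    return im,d,W
E
python3 - <<'E'
from h import *
print(status.get_obs()); print(manip.tip_extent)
for n in("side","top"):
    im,d,W=cloud(n); cv2.imwrite(f"pics/{n}0.png",im[...,::-1]); np.save(f"pics/{n}0.npy",W); print(n,cams.calibration(n))
E
```

```text
pics
{'t': 0.0, 'qpos': array([-1.25900469e+00,  8.74361865e-02,  1.75128383e-01,  1.65981571e+00,
        2.88703908e-05,  1.57077041e+00]), 'joint_vel': array([-9.94457016e-05, -6.67090682e-04, -8.15469574e-04,  2.53786137e-03,
       -6.20430279e-05, -6.07163481e-04]), 'tau': array([ 2.80553017e-03, -5.20398545e+01,  4.64790058e+01,  1.68541790e-02,
       -1.19204374e-04,  5.59300258e-05]), 'eef_pos': array([ 0.16866116, -0.52327295,  0.24759325]), 'tcp_rot': array([-6.57786143e-04,  9.87870610e-01,  1.55277874e-01, -8.87639020e-05]), 'contact_force': array([0.270588  , 0.44179555, 0.50556307]), 'torque': array([ 0.04942625, -0.0022023 ,  0.06179273]), 'grasp_force': 0.0, 'width': 0.08545742900349766}
0.017
side {'camera_matrix': array([[594.37427677,   0.        , 320.42519995],
       [  0.        , 594.37427677, 240.18254157],
       [  0.        ,   0.        ,   1.        ]]), 'dist': array([-0.09171852,  0.        ,  0.        ,  0.        ,  0.        ]), 'position': array([0.22695268, 0.77250727, 0.84001828]), 'attitude': array([ 0.08982289, -0.18119204,  0.89597004, -0.39539725])}
top {'camera_matrix': array([[481.4627962 ,   0.        , 325.01011361],
       [  0.        , 481.4627962 , 230.34589708],
       [  0.        ,   0.        ,   1.        ]]), 'dist': array([-0.12060083,  0.        ,  0.        ,  0.        ,  0.        ]), 'position': array([ 0.48634478, -0.04728135,  1.19824198]), 'attitude': array([-0.04067314,  0.7104502 , -0.7019062 ,  0.03055964])}
```

View pics/side0.png

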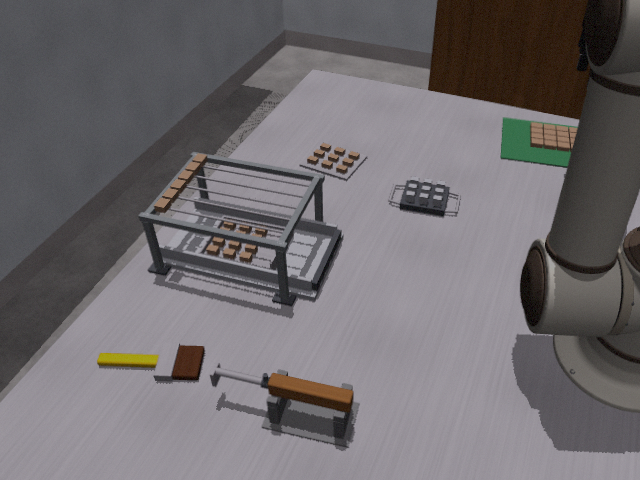

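View pics/top0.png

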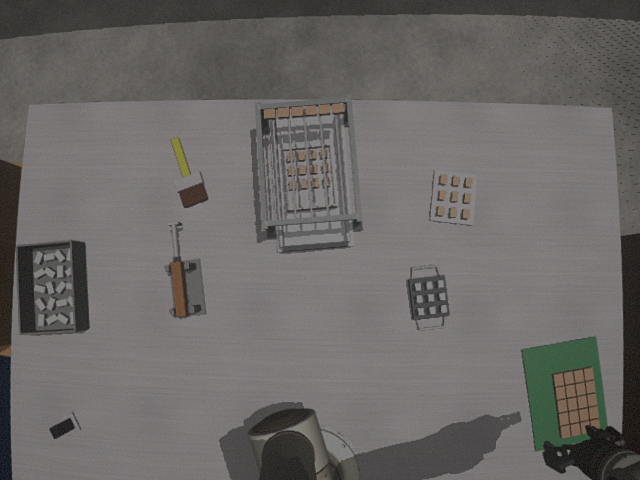

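Side: hook on the rest with handle at (310,390) and blade at (217,375), bay deck at (235,200), tray front near (325,250). Top: handle (178,288), blade (178,226), stop (316,247), brush (188,178), die (428,297), plate (453,198).

Run:
```python
from h import *
im=cv2.imread("pics/top0.png"); a=cv2.resize(im[90:265,240:375],None,fx=3.4,fy=3.4,interpolation=cv2.INTER_CUBIC)
W=np.load("pics/top0.npy")
cv2.imwrite("pics/crop1.png",a)
np.set_printoptions(precision=4,suppress=True)
def fit(P):
    xy=P[:,:2].astype(np.float32); r=cv2.minAreaRect(xy*1000); return np.array(r[0])/1000,np.array(r[1]),r[2],np.median(P[:,2]),len(P)
def sel(W,u0,u1,v0,v1,z0,z1):
    P=W[v0:v1,u0:u1].reshape(-1,3); P=P[np.isfinite(P[:,2])]; return P[(P[:,2]>z0)&(P[:,2]<z1)]
print("handle",fit(sel(W,160,200,255,322,.074,.09)))
print("shank/blade",fit(sel(W,160,190,218,258,.055,.085)))
print("foot+",fit(sel(W,160,212,252,322,.002,.02)))
print("cheeks",fit(sel(W,160,212,252,322,.058,.07)))
print("deck",fit(sel(W,245,370,90,245,.125,.16)))
for v in range(226,256,2): print(v,[tuple(np.round(W[v,u],3)) for u in (290,316,340)])
S=np.load("pics/side0.npy")
print("S handle",fit(sel(S,265,360,370,415,.074,.09)))
print("S shank",fit(sel(S,205,268,360,392,.055,.085)))
print("S deck",fit(sel(S,140,330,150,260,.125,.16)))
P=sel(S,290,345,215,290,.040,.049);print("S lip",fit(P))
P=sel(S,290,345,215,290,.030,.037);print("S stop",fit(P))
```

```text
handle (array([0.4622, 0.314 ]), array([139.8587,  24.6083]), 7.884434223175049, np.float64(0.07920487443719071), 551)
shank/blade (array([0.5745, 0.332 ]), array([85.8722, 24.9028]), 3.6632723808288574, np.float64(0.06960093210932627), 213)
foot+ (array([0.4623, 0.319 ]), array([173.7069, 132.4672]), 1.796522617340088, np.float64(0.003865176374384882), 949)
cheeks (array([0.4705, 0.3175]), array([150.479 ,  61.2969]), 8.314165115356445, np.float64(0.06510454268964005), 234)
deck (array([0.7518, 0.011 ]), array([294.7273, 223.2995]), 5.321750640869141, np.float64(0.14223447931723943), 4404)
226 [(np.float64(0.616), np.float64(0.057), np.float64(0.015)), (np.float64(0.617), np.float64(-0.007), np.float64(0.011)), (np.float64(0.617), np.float64(-0.067), np.float64(0.012))]
228 [(np.float64(0.611), np.float64(0.058), np.float64(0.011)), (np.float64(0.611), np.float64(-0.007), np.float64(0.015)), (np.float64(0.612), np.float64(-0.067), np.float64(0.012))]
230 [(np.float64(0.606), np.float64(0.057), np.float64(0.011)), (np.float64(0.607), np.float64(-0.007), np.float64(0.01)), (np.float64
[... 2157 characters left out ...]
oat64(-0.008), np.float64(0.002)), (np.float64(0.549), np.float64(-0.067), np.float64(-0.003))]
S handle (array([0.4596, 0.3157]), array([137.3899,  28.2345]), 7.964404106140137, np.float64(0.07929768072204424), 1303)
S shank (array([0.5673, 0.3352]), array([96.3232, 28.4648]), 0.9971249103546143, np.float64(0.06930556118552578), 558)
S deck (array([0.7496, 0.0109]), array([296.4519, 229.5394]), 5.16790771484375, np.float64(0.14090211967128785), 5670)
S lip (array([ 0.5939, -0.0105]), array([ 94.6076, 192.3849]), 25.477827072143555, np.float64(0.041815505117322016), 161)
S stop (array([ 0.5891, -0.013 ]), array([ 87.4981, 198.2121]), 19.078289031982422, np.float64(0.033455302459651115), 531)
```

View pics/crop1.png

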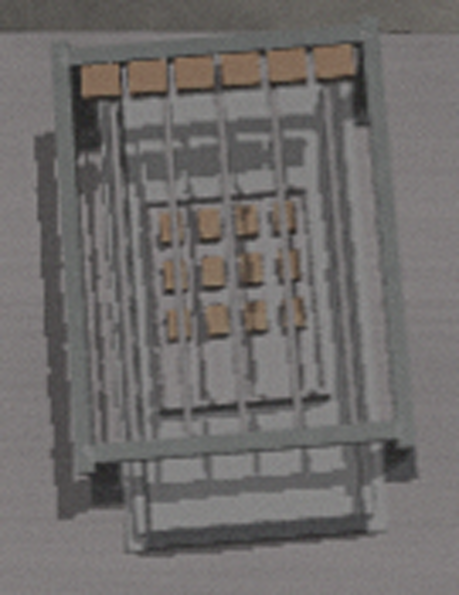

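Run:
```python
from h import *
np.set_printoptions(precision=4,suppress=True)
for n,box in (("top",(150,205,215,325)),("side",(200,360,355,420))):
    W=np.load(f"pics/{n}0.npy"); im=cv2.imread(f"pics/{n}0.png").astype(int)
    u0,u1,v0,v1=box; P=W[v0:v1,u0:u1].reshape(-1,3); C=im[v0:v1,u0:u1].reshape(-1,3)
    br=(C[:,2]-C[:,0]>50)&(P[:,2]>.074)&(P[:,2]<.085)
    H=P[br]; r=cv2.minAreaRect((H[:,:2]*1000).astype(np.float32)); 
    c=H[:,:2].mean(0); w=np.linalg.svd(H[:,:2]-c)[2][0]; w*=np.sign(w[0]); 
    l=(H[:,:2]-c)@w; lat=(H[:,:2]-c)@[-w[1],w[0]]
    c=c+w*np.mean(np.percentile(l,[1,99]))+np.array([-w[1],w[0]])*np.mean(np.percentile(lat,[2,98]))
    print(n,"handle",c,np.degrees(np.arctan2(w[1],w[0])),np.ptp(np.percentile(l,[1,99])),np.ptp(np.percentile(lat,[2,98])),"rect",r)
    X=(P[:,:2]-c)@w; Y=(P[:,:2]-c)@[-w[1],w[0]]
    m=(X>70)|((X>.07)&(X<.21)&(abs(Y)<.025)&(P[:,2]>.03))
    for a in np.arange(.10,.21,.005):
        k=m&(X>=a)&(X<a+.005)
        if k.sum(): print(round(a,3),k.sum(),"Y",np.percentile(Y[k],[5,50,95]),"Z",np.percentile(P[k,2],[5,50,95]))
W=np.load("pics/top0.npy"); yaw=np.radians(5.2); e=np.array([np.cos(yaw),np.sin(yaw)]); o=np.array([.7505,.011])-.18*e
print("bay o",o)
for n in ("top","side"):
    P=np.load(f"pics/{n}0.npy").reshape(-1,3); P=P[np.isfinite(P[:,2])]; X=(P[:,:2]-o)@e; Y=(P[:,:2]-o)@[-e[1],e[0]]
    for ylo,yhi in ((-.058,-.03),(-.03,0),(0,.03),(.03,.058)):
        k=(X>.03)&(X<.14)&(Y>ylo)&(Y<yhi)&(P[:,2]>.033)&(P[:,2]<.055)
        print(n,ylo,"lip X",k.sum(),np.percentile(X[k],[5,25,50,75,95]) if k.sum() else "")
        k=(X>-.03)&(X<.02)&(Y>ylo)&(Y<yhi)&(P[:,2]>.029)&(P[:,2]<.045)
        print("   stop X",k.sum(),np.percentile(X[k],[5,50,95]) if k.sum() else "")
```

```text
top handle [0.4583 0.3133] 7.938925811921293 0.12190840973189107 0.019020745404236077 rect ((457.9583740234375, 312.6710205078125), (124.34654998779297, 21.35873794555664), 7.286681175231934)
0.1 10 Y [-0.0035 -0.0004  0.006 ] Z [0.0649 0.0675 0.0719]
0.105 10 Y [-0.0045 -0.0006  0.0039] Z [0.0663 0.0698 0.0718]
0.11 13 Y [-0.0047  0.0003  0.0077] Z [0.0648 0.0693 0.0732]
0.115 11 Y [-0.004   0.0008  0.0064] Z [0.0646 0.0699 0.0716]
0.12 10 Y [-0.0038  0.0007  0.0048] Z [0.0674 0.0696 0.0726]
0.125 11 Y [-0.0045 -0.0005  0.0052] Z [0.0666 0.0685 0.0712]
0.13 9 Y [-0.0039  0.0003  0.0059] Z [0.0655 0.0685 0.0697]
0.135 15 Y [-0.0038 -0.0009  0.0074] Z [0.0632 0.0699 0.0738]
0.14 10 Y [-0.0037 -0.      0.0068] Z [0.0641 0.0681 0.0707]
0.145 10 Y [-0.0025  0.0018  0.0055] Z [0.0654 0.0681 0.0724]
0.15 25 Y [-0.0121 -0.0029  0.0104] Z [0.0464 0.0674 0.0728]
0.155 27 Y [-0.0117 -0.0035  0.0101] Z [0.0465 0.0701 0.0743]
0.16 2 Y [0.0025 0.0033 0.004 ] Z [0.0682 0.0693 0.0704]
side handle [0.456  0.3153] 7.906432416637369 0.12549608495944986 0.022126375030225083 rect ((456.18695068359375, 3
[... 878 characters left out ...]
o [ 0.5712 -0.0053]
top -0.058 lip X 19 [0.087  0.0874 0.0886 0.0898 0.0953]
   stop X 56 [-0.0112 -0.0055  0.0002]
top -0.03 lip X 29 [0.0861 0.0869 0.0881 0.0895 0.12  ]
   stop X 62 [-0.0108 -0.0053 -0.0001]
top 0 lip X 24 [0.0859 0.0862 0.0873 0.089  0.09  ]
   stop X 62 [-0.0108 -0.0054 -0.0001]
top 0.03 lip X 20 [0.0857 0.0858 0.0871 0.0883 0.0922]
   stop X 54 [-0.0108 -0.005   0.0002]
side -0.058 lip X 0 
   stop X 64 [-0.0131 -0.0068 -0.0015]
side -0.03 lip X 0 
   stop X 67 [-0.0128 -0.0075 -0.0023]
side 0 lip X 1 [0.1364 0.1364 0.1364 0.1364 0.1364]
   stop X 70 [-0.0125 -0.0072 -0.0019]
side 0.03 lip X 29 [0.0839 0.0844 0.0857 0.0871 0.0881]
   stop X 73 [-0.0126 -0.007  -0.0015]
```

```bash
python3 -m handwheel '[{"gripper":1,"dx":0.17,"dy":-0.219,"dz":0,"wx":0,"wy":0,"wz":-0.15},{"gripper":1,"dx":0.1,"dy":-0.2,"dz":0,"wx":0,"wy":0,"wz":-0.15},{"gripper":1,"dx":0,"dy":0,"dz":0,"wx":0,"wy":0,"wz":0}]' 30; python3 -c "
from h import *
o=status.get_obs();print(o['qpos'],rot(o['tcp_rot']).as_matrix()[:,0])"
```

```text
t: 0.35
eef_pos: [0.1842, -0.4467, 0.2483]
tcp_rot: [-0.001, 0.962, 0.274, 0.0]
contact_force: [-0.0, 0.3, -0.4]
width: 0.0852
grasp_force: 0.0
[-1.18005869e+00 -7.02988090e-02  1.77447390e-02  1.66117159e+00
  5.72918057e-04  1.40549430e+00] [0.84935266 0.52782493 0.00094879]
```

```bash
cat >> h.py <<'E'
def yawtool(q):
    m=rot(q).as_matrix()[:,0]; return np.degrees(np.arctan2(m[1],m[0]))
def plan(p0,yaw0,p1,yaw1,n):
    d=(np.array(p1)-np.array(p0))/n/.15; dy=(yaw1-yaw0)/n
    for i in range(n):
        a=np.radians(yaw0+i*dy); print(i,"dx %.3f dy %.3f dz %.3f wz %.3f"%(d[0]*np.cos(a)+d[1]*np.sin(a),d[0]*np.sin(a)-d[1]*np.cos(a),-d[2],-dy/45))
E
python3 -c "
from h import *
plan((.1842,-.4467,.248),31.8,(.472,.316,.248),187.9,22)"
```

```text
0 dx 0.196 dy -0.150 dz -0.000 wz -0.158
1 dx 0.213 dy -0.125 dz -0.000 wz -0.158
2 dx 0.227 dy -0.098 dz -0.000 wz -0.158
3 dx 0.237 dy -0.069 dz -0.000 wz -0.158
4 dx 0.244 dy -0.039 dz -0.000 wz -0.158
5 dx 0.247 dy -0.009 dz -0.000 wz -0.158
6 dx 0.246 dy 0.022 dz -0.000 wz -0.158
7 dx 0.242 dy 0.052 dz -0.000 wz -0.158
8 dx 0.233 dy 0.081 dz -0.000 wz -0.158
9 dx 0.221 dy 0.110 dz -0.000 wz -0.158
10 dx 0.206 dy 0.136 dz -0.000 wz -0.158
11 dx 0.188 dy 0.161 dz -0.000 wz -0.158
12 dx 0.167 dy 0.182 dz -0.000 wz -0.158
13 dx 0.143 dy 0.202 dz -0.000 wz -0.158
14 dx 0.117 dy 0.218 dz -0.000 wz -0.158
15 dx 0.089 dy 0.230 dz -0.000 wz -0.158
16 dx 0.060 dy 0.240 dz -0.000 wz -0.158
17 dx 0.030 dy 0.245 dz -0.000 wz -0.158
18 dx -0.001 dy 0.247 dz -0.000 wz -0.158
19 dx -0.031 dy 0.245 dz -0.000 wz -0.158
20 dx -0.061 dy 0.239 dz -0.000 wz -0.158
21 dx -0.090 dy 0.230 dz -0.000 wz -0.158
```

```bash
python3 -m handwheel '[{"gripper":1,"dx":0.196,"dy":-0.15,"wz":-0.158},{"gripper":1,"dx":0.213,"dy":-0.125,"wz":-0.158},{"gripper":1,"dx":0.227,"dy":-0.098,"wz":-0.158},{"gripper":1,"dx":0.237,"dy":-0.069,"wz":-0.158},{"gripper":1,"dx":0.244,"dy":-0.039,"wz":-0.158}]' | head -3 && python3 -m handwheel '[{"gripper":1,"dx":0.247,"dy":-0.009,"wz":-0.158},{"gripper":1,"dx":0.246,"dy":0.022,"wz":-0.158},{"gripper":1,"dx":0.242,"dy":0.052,"wz":-0.158},{"gripper":1,"dx":0.233,"dy":0.081,"wz":-0.158},{"gripper":1,"dx":0.221,"dy":0.11,"wz":-0.158}]' | head -3 && python3 -m handwheel '[{"gripper":1,"dx":0.206,"dy":0.136,"wz":-0.158},{"gripper":1,"dx":0.188,"dy":0.161,"wz":-0.158},{"gripper":1,"dx":0.167,"dy":0.182,"wz":-0.158},{"gripper":1,"dx":0.143,"dy":0.202,"wz":-0.158},{"gripper":1,"dx":0.117,"dy":0.218,"wz":-0.158}]' | head -3 && python3 -m handwheel '[{"gripper":1,"dx":0.089,"dy":0.23,"wz":-0.158},{"gripper":1,"dx":0.06,"dy":0.24,"wz":-0.158},{"gripper":1,"dx":0.03,"dy":0.245,"wz":-0.158},{"gripper":1,"dx":0,"dy":0.247,"wz":-0.158},{"gripper":1,"dx":-0.03,"dy":0.245,"wz":-0.158}]' | head -3; python3 -c "
from h import *
o=status.get_obs();print(o['t'],o['qpos'],o['eef_pos'],yawtool(o['tcp_rot']))"
```

```text
0.35 [-1.18005869e+00 -7.02988090e-02  1.77447390e-02  1.66117159e+00
  5.72918057e-04  1.40549430e+00] [ 0.18415831 -0.44667264  0.24834172] 31.858627741255717validation failed for argument at $[0]...
validation failed for argument at $[0]...
validation failed for argument at $[0]...
validation failed for argument at $[0]...
```

```bash
python3 -m handwheel '[{"gripper":1,"dx":0.196,"dy":-0.15,"dz":0,"wx":0,"wy":0,"wz":-0.158},{"gripper":1,"dx":0.213,"dy":-0.125,"dz":0,"wx":0,"wy":0,"wz":-0.158},{"gripper":1,"dx":0.227,"dy":-0.098,"dz":0,"wx":0,"wy":0,"wz":-0.158},{"gripper":1,"dx":0.237,"dy":-0.069,"dz":0,"wx":0,"wy":0,"wz":-0.158},{"gripper":1,"dx":0.244,"dy":-0.039,"dz":0,"wx":0,"wy":0,"wz":-0.158}]' | head -3 && python3 -m handwheel '[{"gripper":1,"dx":0.247,"dy":-0.009,"dz":0,"wx":0,"wy":0,"wz":-0.158},{"gripper":1,"dx":0.246,"dy":0.022,"dz":0,"wx":0,"wy":0,"wz":-0.158},{"gripper":1,"dx":0.242,"dy":0.052,"dz":0,"wx":0,"wy":0,"wz":-0.158},{"gripper":1,"dx":0.233,"dy":0.081,"dz":0,"wx":0,"wy":0,"wz":-0.158},{"gripper":1,"dx":0.221,"dy":0.11,"dz":0,"wx":0,"wy":0,"wz":-0.158}]' | head -3 && python3 -m handwheel '[{"gripper":1,"dx":0.206,"dy":0.136,"dz":0,"wx":0,"wy":0,"wz":-0.158},{"gripper":1,"dx":0.188,"dy":0.161,"dz":0,"wx":0,"wy":0,"wz":-0.158},{"gripper":1,"dx":0.167,"dy":0.182,"dz":0,"wx":0,"wy":0,"wz":-0.158},{"gripper":1,"dx":0.143,"dy":0.202,"dz":0,"wx":0,"wy":0,"wz":-0.158},{"gripper":1,"dx":0.117,"dy":0.218,"dz":0,"wx":0,"wy":0,"wz":-0.158}]' | head -3 && python3 -m handwheel '[{"gripper":1,"dx":0.089,"dy":0.23,"dz":0,"wx":0,"wy":0,"wz":-0.158},{"gripper":1,"dx":0.06,"dy":0.24,"dz":0,"wx":0,"wy":0,"wz":-0.158},{"gripper":1,"dx":0.03,"dy":0.245,"dz":0,"wx":0,"wy":0,"wz":-0.158},{"gripper":1,"dx":0,"dy":0.247,"dz":0,"wx":0,"wy":0,"wz":-0.158},{"gripper":1,"dx":0,"dy":0,"dz":0,"wx":0,"wy":0,"wz":-0.158}]' | head -3; python3 -c "
from h import *
o=status.get_obs();print(o['t'],o['qpos'],o['eef_pos'],yawtool(o['tcp_rot']))
plan(o['eef_pos'],yawtool(o['tcp_rot']),(.472,.3164,.12),187.9,4)"
```

```text
t: 0.77
eef_pos: [0.2508, -0.2766, 0.248]
tcp_rot: [-0.0, 0.833, 0.553, 0.0]
t: 1.18
eef_pos: [0.3173, -0.1035, 0.2484]
tcp_rot: [0.0, 0.624, 0.781, 0.0]
t: 1.6
eef_pos: [0.3836, 0.0701, 0.2483]
tcp_rot: [0.0, 0.355, 0.935, 0.0]
t: 2.02
eef_pos: [0.4373, 0.2113, 0.2464]
tcp_rot: [-0.001, 0.052, 0.999, 0.0]
2.0167 [ 4.49517606e-01 -6.59640301e-02  1.79674513e-02  1.65612831e+00
  9.93617967e-04  5.52677864e-01] [0.43731398 0.21128227 0.24635236] 174.08931814820005
0 dx -0.039 dy 0.180 dz 0.211 wz -0.077
1 dx -0.050 dy 0.178 dz 0.211 wz -0.077
2 dx -0.061 dy 0.174 dz 0.211 wz -0.077
3 dx -0.071 dy 0.170 dz 0.211 wz -0.077
```

```bash
python3 -m handwheel '[{"gripper":1,"dx":-0.039,"dy":0.18,"dz":0.2,"wx":0,"wy":0,"wz":-0.077},{"gripper":1,"dx":-0.05,"dy":0.178,"dz":0.2,"wx":0,"wy":0,"wz":-0.077},{"gripper":1,"dx":-0.061,"dy":0.174,"dz":0.2,"wx":0,"wy":0,"wz":-0.077},{"gripper":1,"dx":-0.071,"dy":0.17,"dz":0.2,"wx":0,"wy":0,"wz":-0.077},{"gripper":1,"dx":0,"dy":0,"dz":0,"wx":0,"wy":0,"wz":0}]' | head -3; python3 -c "
from h import *
o=status.get_obs();print(o['t'],o['eef_pos'],yawtool(o['tcp_rot']),o['contact_force'])
plan(o['eef_pos'],yawtool(o['tcp_rot']),(.472,.3164,.063),187.9,4)
im,d,W=cloud('side');cv2.imwrite('pics/s1.png',cv2.resize(im[270:470,160:440,::-1],None,fx=2.5,fy=2.5))"
```

```text
t: 2.43
eef_pos: [0.4701, 0.3135, 0.1207]
tcp_rot: [-0.004, -0.067, 0.998, -0.002]
2.4333 [0.47013781 0.31345249 0.12065404] -172.2645881005237 [-0.2748149  -1.4071242  -1.26208836]
0 dx -0.004 dy 0.004 dz 0.096 wz -2.001
1 dx -0.004 dy -0.004 dz 0.096 wz -2.001
2 dx 0.004 dy -0.004 dz 0.096 wz -2.001
3 dx 0.004 dy 0.004 dz 0.096 wz -2.001
```

View pics/s1.png

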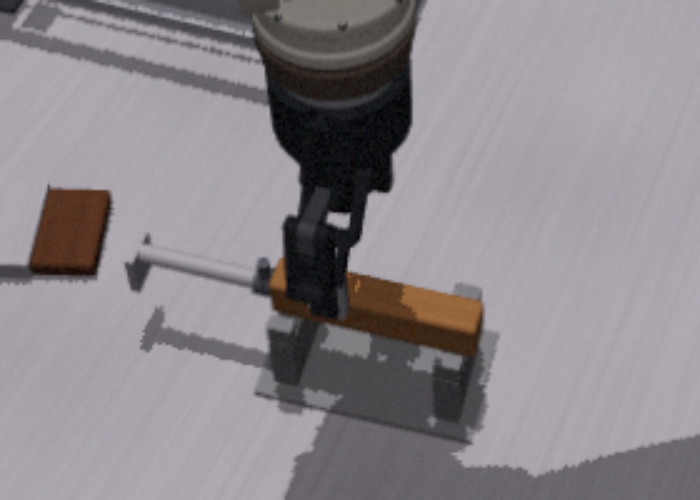

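The fingers straddle the handle ahead of its centre (at 315,285), clear of the front post (at 290,350). Descending and closing.

```bash
python3 -m handwheel '[{"gripper":1,"dx":-0.015,"dy":0.015,"dz":0.12,"wx":0,"wy":0,"wz":0},{"gripper":1,"dx":0,"dy":0,"dz":0.12,"wx":0,"wy":0,"wz":0},{"gripper":1,"dx":0,"dy":0,"dz":0.1,"wx":0,"wy":0,"wz":0},{"gripper":1,"dx":0,"dy":0,"dz":0.044,"wx":0,"wy":0,"wz":0},{"gripper":1,"dx":0,"dy":0,"dz":0,"wx":0,"wy":0,"wz":0}]' ; python3 -m handwheel '[{"gripper":0.1,"dx":0,"dy":0,"dz":0,"wx":0,"wy":0,"wz":0},{"gripper":0,"dx":0,"dy":0,"dz":0,"wx":0,"wy":0,"wz":0},{"gripper":0,"dx":0,"dy":0,"dz":0,"wx":0,"wy":0,"wz":0},{"gripper":0,"dx":0,"dy":0,"dz":0,"wx":0,"wy":0,"wz":0},{"gripper":0,"dx":0,"dy":0,"dz":0,"wx":0,"wy":0,"wz":0}]' 80;python3 -m handwheel '[{"gripper":0,"dx":0,"dy":0,"dz":0,"wx":0,"wy":0,"wz":0},{"gripper":0,"dx":0,"dy":0,"dz":0,"wx":0,"wy":0,"wz":0},{"gripper":0,"dx":0,"dy":0,"dz":0,"wx":0,"wy":0,"wz":0}]'
```

```text
t: 2.9
eef_pos: [0.473, 0.3131, 0.0701]
tcp_rot: [-0.001, -0.064, 0.998, -0.0]
contact_force: [-0.3, -0.8, -0.1]
width: 0.0854
grasp_force: 0.0
t: 3.32
eef_pos: [0.4737, 0.3143, 0.0715]
tcp_rot: [0.0, -0.065, 0.998, 0.001]
contact_force: [-0.6, 1.7, 2.2]
width: 0.0257
grasp_force: 1.2
t: 3.57
eef_pos: [0.4738, 0.3144, 0.0717]
tcp_rot: [0.001, -0.065, 0.998, 0.001]
contact_force: [-0.6, 0.2, 6.1]
width: 0.0223
grasp_force: 79.6
```

```bash
python3 -m handwheel '[{"gripper":0,"dx":0,"dy":0,"dz":-0.1,"wx":0,"wy":0,"wz":0},{"gripper":0,"dx":0,"dy":0,"dz":-0.2,"wx":0,"wy":0,"wz":0},{"gripper":0,"dx":0.1,"dy":0,"dz":-0.1,"wx":0,"wy":0,"wz":0},{"gripper":0,"dx":0.1,"dy":0,"dz":0,"wx":0,"wy":0,"wz":0},{"gripper":0,"dx":0.1,"dy":0,"dz":0,"wx":0,"wy":0,"wz":0}]' 110;python3 -m handwheel '[{"gripper":0,"dx":0,"dy":0,"dz":0,"wx":0,"wy":0,"wz":0},{"gripper":0,"dx":0,"dy":0,"dz":0,"wx":0,"wy":0,"wz":0}]'; python3 -c "
from h import *
o=status.get_obs();print(o['t'],o['eef_pos'],yawtool(o['tcp_rot']))
plan(o['eef_pos'],yawtool(o['tcp_rot'])%360,(.402,-.0207,.13),185.2,10)"
```

```text
t: 3.98
eef_pos: [0.4287, 0.3082, 0.1315]
tcp_rot: [0.001, -0.065, 0.998, 0.0]
contact_force: [-0.6, -0.3, -2.9]
width: 0.0221
grasp_force: 108.1
t: 4.15
eef_pos: [0.4284, 0.3081, 0.1306]
tcp_rot: [0.0, -0.065, 0.998, -0.0]
contact_force: [-0.4, 0.3, -2.5]
width: 0.0218
grasp_force: 108.1
4.15 [0.42841623 0.30813401 0.13063637] -172.54021261325508
0 dx 0.046 dy -0.215 dz 0.000 wz 0.005
1 dx 0.045 dy -0.215 dz 0.000 wz 0.005
2 dx 0.044 dy -0.215 dz 0.000 wz 0.005
3 dx 0.043 dy -0.216 dz 0.000 wz 0.005
4 dx 0.043 dy -0.216 dz 0.000 wz 0.005
5 dx 0.042 dy -0.216 dz 0.000 wz 0.005
6 dx 0.041 dy -0.216 dz 0.000 wz 0.005
7 dx 0.040 dy -0.216 dz 0.000 wz 0.005
8 dx 0.039 dy -0.216 dz 0.000 wz 0.005
9 dx 0.038 dy -0.217 dz 0.000 wz 0.005
```

```bash
python3 -m handwheel '[{"gripper":0,"dx":0.045,"dy":-0.15,"dz":0,"wx":0,"wy":0,"wz":0.005},{"gripper":0,"dx":0.045,"dy":-0.215,"dz":0,"wx":0,"wy":0,"wz":0.005},{"gripper":0,"dx":0.045,"dy":-0.215,"dz":0,"wx":0,"wy":0,"wz":0.005},{"gripper":0,"dx":0.045,"dy":-0.215,"dz":0,"wx":0,"wy":0,"wz":0.005},{"gripper":0,"dx":0.045,"dy":-0.215,"dz":0,"wx":0,"wy":0,"wz":0.005}]' |head -2;python3 -m handwheel '[{"gripper":0,"dx":0.04,"dy":-0.215,"dz":0,"wx":0,"wy":0,"wz":0.005},{"gripper":0,"dx":0.04,"dy":-0.215,"dz":0,"wx":0,"wy":0,"wz":0.005},{"gripper":0,"dx":0.04,"dy":-0.215,"dz":0,"wx":0,"wy":0,"wz":0.005},{"gripper":0,"dx":0.04,"dy":-0.215,"dz":0,"wx":0,"wy":0,"wz":0.005},{"gripper":0,"dx":0.04,"dy":-0.215,"dz":0,"wx":0,"wy":0,"wz":0.005}]'|head -2; python3 -m handwheel '[{"gripper":0,"dx":0,"dy":-0.06,"dz":0.08,"wx":0,"wy":0,"wz":0},{"gripper":0,"dx":0,"dy":0,"dz":0.08,"wx":0,"wy":0,"wz":0},{"gripper":0,"dx":0,"dy":0,"dz":0.07,"wx":0,"wy":0,"wz":0},{"gripper":0,"dx":0,"dy":0,"dz":0,"wx":0,"wy":0,"wz":0},{"gripper":0,"dx":0,"dy":0,"dz":0,"wx":0,"wy":0,"wz":0}]'
python3 - <<'E'
from h import *
np.set_printoptions(precision=4,suppress=True)
o=status.get_obs();print(o['t'],o['eef_pos'],yawtool(o['tcp_rot']),R.from_matrix(rot(o['tcp_rot']).as_matrix()).as_matrix()[:,2])
y=np.radians(yawtool(o['tcp_rot'])); e=-np.array([np.cos(y),np.sin(y)]); f=np.array([-e[1],e[0]]); c=o['eef_pos'][:2]
for n in ("side","top"):
    im,d,W=cloud(n); cv2.imwrite(f"pics/{n}2.png",im[...,::-1])
    P=W.reshape(-1,3); X=(P[:,:2]-c)@e; Y=(P[:,:2]-c)@f
    for a in np.arange(.04,.16,.01):
        k=(X>=a)&(X<a+.01)&(abs(Y)<.03)&(P[:,2]>.04)&(P[:,2]<.12)
        if k.sum(): print(n,round(a,3),k.sum(),"X",np.percentile(X[k],[2,98]),"Y",np.percentile(Y[k],[5,50,95]),"Z",np.percentile(P[k,2],[5,50,95]))
E
```

```text
t: 4.57
eef_pos: [0.4137, 0.1523, 0.1303]
t: 4.98
eef_pos: [0.4002, -0.0115, 0.1307]
t: 5.4
eef_pos: [0.4006, -0.0178, 0.0952]
tcp_rot: [-0.001, -0.046, 0.999, 0.0]
contact_force: [-0.4, 0.5, -2.5]
width: 0.0224
grasp_force: 108.7
5.4 [ 0.4006 -0.0178  0.0952] -174.74371959851166 [-0.0022  0.0003 -1.    ]
side 0.04 85 X [0.0402 0.0497] Y [-0.0067  0.0098  0.0134] Z [0.0787 0.0963 0.1041]
side 0.05 67 X [0.0502 0.059 ] Y [-0.0021  0.0049  0.0105] Z [0.0846 0.0958 0.1089]
side 0.06 33 X [0.0605 0.0696] Y [-0.0008  0.0033  0.008 ] Z [0.0873 0.0916 0.0946]
side 0.07 33 X [0.0707 0.0796] Y [-0.0017  0.0045  0.0078] Z [0.0861 0.0914 0.0945]
side 0.08 32 X [0.0801 0.0898] Y [-0.0015  0.0044  0.007 ] Z [0.0862 0.0918 0.0952]
side 0.09 34 X [0.09   0.0992] Y [-0.0012  0.0045  0.0075] Z [0.085  0.0917 0.095 ]
side 0.1 33 X [0.1    0.1093] Y [-0.0016  0.004   0.0068] Z [0.0847 0.091  0.0945]
side 0.11 33 X [0.1103 0.1194] Y [-0.0008  0.0036  0.0074] Z [0.0861 0.0923 0.0948]
side 0.12 33 X [0.1204 0.1296] Y [-0.0012  0.0037  0.0069] Z [0.0857 0.091  0.0941]
side 0.13 86 X [0.1309 0.1396] Y [-0.0
[... 340 characters left out ...]
023  0.0025] Z [0.0889 0.0944 0.0987]
top 0.07 22 X [0.0715 0.079 ] Y [-0.0076 -0.0029  0.0035] Z [0.0888 0.0934 0.0978]
top 0.08 23 X [0.0806 0.0899] Y [-0.0064 -0.0018  0.0032] Z [0.0902 0.0934 0.0959]
top 0.09 23 X [0.0902 0.0995] Y [-0.0071 -0.0022  0.0025] Z [0.0905 0.0942 0.0962]
top 0.1 22 X [0.1012 0.1088] Y [-0.0078 -0.0029  0.0035] Z [0.0916 0.0939 0.0964]
top 0.11 24 X [0.1104 0.1197] Y [-0.0065 -0.002   0.0031] Z [0.0906 0.0943 0.0981]
top 0.12 22 X [0.1202 0.1294] Y [-0.007  -0.0023  0.0025] Z [0.0909 0.0937 0.0972]
top 0.13 31 X [0.1312 0.1397] Y [-0.0136 -0.0032  0.0069] Z [0.0771 0.0931 0.0977]
top 0.14 23 X [0.1402 0.1444] Y [-0.0131 -0.0015  0.0097] Z [0.093  0.0943 0.0972]
```

```bash
python3 -m handwheel '[{"gripper":0,"dx":-0.12,"dy":-0.01,"dz":0,"wx":0,"wy":0,"wz":0},{"gripper":0,"dx":-0.2,"dy":-0.01,"dz":0,"wx":0,"wy":0,"wz":0},{"gripper":0,"dx":-0.2,"dy":0,"dz":0,"wx":0,"wy":0,"wz":0},{"gripper":0,"dx":-0.2,"dy":0,"dz":0,"wx":0,"wy":0,"wz":0},{"gripper":0,"dx":-0.14,"dy":0,"dz":0,"wx":0,"wy":0,"wz":0}]' |head -4;python3 -m handwheel '[{"gripper":0,"dx":-0.06,"dy":0,"dz":0,"wx":0,"wy":0,"wz":0},{"gripper":0,"dx":0,"dy":0,"dz":0,"wx":0,"wy":0,"wz":0},{"gripper":0,"dx":0,"dy":0,"dz":0,"wx":0,"wy":0,"wz":0}]'
python3 - <<'E'
from h import *
im,d,W=cloud("side"); cv2.imwrite("pics/s3.png",cv2.resize(im[140:320,130:400,::-1],None,fx=2.9,fy=2.9,interpolation=cv2.INTER_CUBIC))
E
```

```text
t: 5.92
eef_pos: [0.5324, -0.009, 0.0966]
tcp_rot: [0.001, -0.046, 0.999, -0.0]
contact_force: [-0.7, -0.3, -2.7]
t: 6.17
eef_pos: [0.5382, -0.0088, 0.0961]
tcp_rot: [-0.001, -0.046, 0.999, 0.0]
contact_force: [-0.5, -1.0, -2.3]
width: 0.0217
grasp_force: 108.6
```

View pics/s3.png

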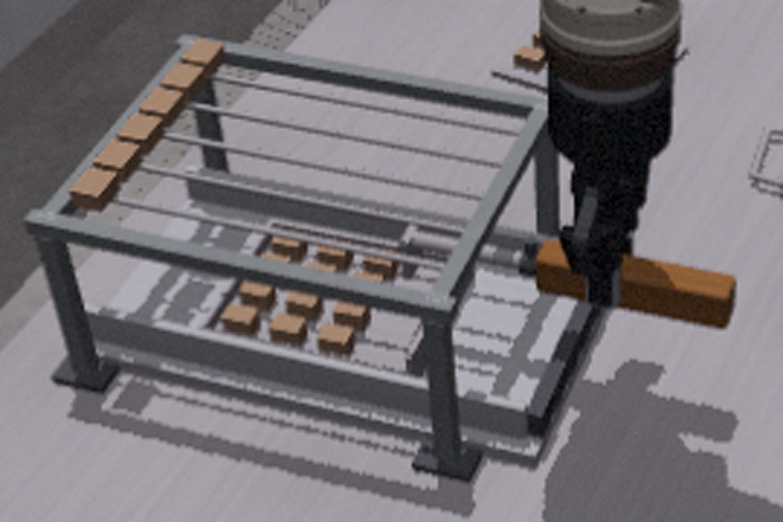

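The hook is under the deck with its blade (408,240) in the gap behind the lip (415,350 at its near end). The gripper is clear of the deck frame. Lowering.

```bash
python3 -m handwheel '[{"gripper":0,"dx":0,"dy":0,"dz":0.055,"wx":0,"wy":0,"wz":0},{"gripper":0,"dx":0,"dy":0,"dz":0.055,"wx":0,"wy":0,"wz":0},{"gripper":0,"dx":0,"dy":0,"dz":0.055,"wx":0,"wy":0,"wz":0},{"gripper":0,"dx":0,"dy":0,"dz":0.055,"wx":0,"wy":0,"wz":0},{"gripper":0,"dx":0,"dy":0,"dz":0,"wx":0,"wy":0,"wz":0}]';python3 -m handwheel '[{"gripper":0,"dx":0.02,"dy":0,"dz":0,"wx":0,"wy":0,"wz":0},{"gripper":0,"dx":0.03,"dy":0,"dz":0,"wx":0,"wy":0,"wz":0},{"gripper":0,"dx":0.02,"dy":0,"dz":0,"wx":0,"wy":0,"wz":0},{"gripper":0,"dx":0.01,"dy":0,"dz":0,"wx":0,"wy":0,"wz":0},{"gripper":0,"dx":0,"dy":0,"dz":0,"wx":0,"wy":0,"wz":0}]'; for i in 1; do python3 -m handwheel '[{"gripper":0,"dx":0.01,"dy":0,"dz":0,"wx":0,"wy":0,"wz":0},{"gripper":0,"dx":0.01,"dy":0,"dz":0,"wx":0,"wy":0,"wz":0},{"gripper":0,"dx":0.01,"dy":0,"dz":0,"wx":0,"wy":0,"wz":0}]'; done
```

```text
t: 6.63
eef_pos: [0.5373, -0.0093, 0.0608]
tcp_rot: [-0.002, -0.045, 0.999, 0.0]
contact_force: [-1.1, -0.5, -3.2]
width: 0.0221
grasp_force: 108.6
t: 7.05
eef_pos: [0.5266, -0.0104, 0.0636]
tcp_rot: [0.0, -0.045, 0.999, -0.0]
contact_force: [-0.2, 0.6, -3.1]
width: 0.0221
grasp_force: 108.6
t: 7.3
eef_pos: [0.5228, -0.0107, 0.0634]
tcp_rot: [0.001, -0.045, 0.999, 0.0]
contact_force: [3.7, 0.4, -3.1]
width: 0.022
grasp_force: 108.5
```

```bash
for i in 1; do python3 -m handwheel '[{"gripper":0,"dx":0.01,"dy":0,"dz":0,"wx":0,"wy":0,"wz":0},{"gripper":0,"dx":0.015,"dy":0,"dz":0,"wx":0,"wy":0,"wz":0},{"gripper":0,"dx":0.02,"dy":0,"dz":0,"wx":0,"wy":0,"wz":0},{"gripper":0,"dx":0.02,"dy":0,"dz":0,"wx":0,"wy":0,"wz":0},{"gripper":0,"dx":0.02,"dy":0,"dz":0,"wx":0,"wy":0,"wz":0}]'; done|head -4; python3 -m handwheel '[{"gripper":0,"dx":0.02,"dy":0,"dz":0,"wx":0,"wy":0,"wz":0},{"gripper":0,"dx":0.02,"dy":0,"dz":0,"wx":0,"wy":0,"wz":0},{"gripper":0,"dx":0.02,"dy":0,"dz":0,"wx":0,"wy":0,"wz":0},{"gripper":0,"dx":0.02,"dy":0,"dz":0,"wx":0,"wy":0,"wz":0},{"gripper":0,"dx":0.02,"dy":0,"dz":0,"wx":0,"wy":0,"wz":0}]'|head -4;  python3 -m handwheel '[{"gripper":0,"dx":0.02,"dy":0,"dz":0,"wx":0,"wy":0,"wz":0},{"gripper":0,"dx":0.02,"dy":0,"dz":0,"wx":0,"wy":0,"wz":0},{"gripper":0,"dx":0.02,"dy":0,"dz":0,"wx":0,"wy":0,"wz":0},{"gripper":0,"dx":0.02,"dy":0,"dz":0,"wx":0,"wy":0,"wz":0},{"gripper":0,"dx":0.02,"dy":0,"dz":0,"wx":0,"wy":0,"wz":0}]'
python3 - <<'E'
from h import *
o=status.get_obs(); b=np.array([.5712,-.0053]); e=np.array([.9959,.0906])
print("bay X,Y tcp",(o['eef_pos'][:2]-b)@e,(o['eef_pos'][:2]-b)@[-e[1],e[0]])
im,d,W=cloud("side"); cv2.imwrite("pics/s4.png",cv2.resize(im[140:320,130:400,::-1],None,fx=2.9,fy=2.9,interpolation=cv2.INTER_CUBIC))
E
```

```text
t: 7.72
eef_pos: [0.5094, -0.012, 0.0633]
tcp_rot: [0.0, -0.045, 0.999, -0.0]
contact_force: [4.8, 0.2, -2.9]
t: 8.13
eef_pos: [0.4944, -0.0133, 0.0633]
tcp_rot: [0.0, -0.045, 0.999, -0.0]
contact_force: [4.0, -0.1, -3.8]
t: 8.55
eef_pos: [0.4795, -0.0147, 0.0632]
tcp_rot: [0.0, -0.045, 0.999, 0.0]
contact_force: [4.1, 0.8, -3.6]
width: 0.0219
grasp_force: 108.6
bay X,Y tcp -0.09219171704185096 -0.001005222301092837
```

View pics/s4.png

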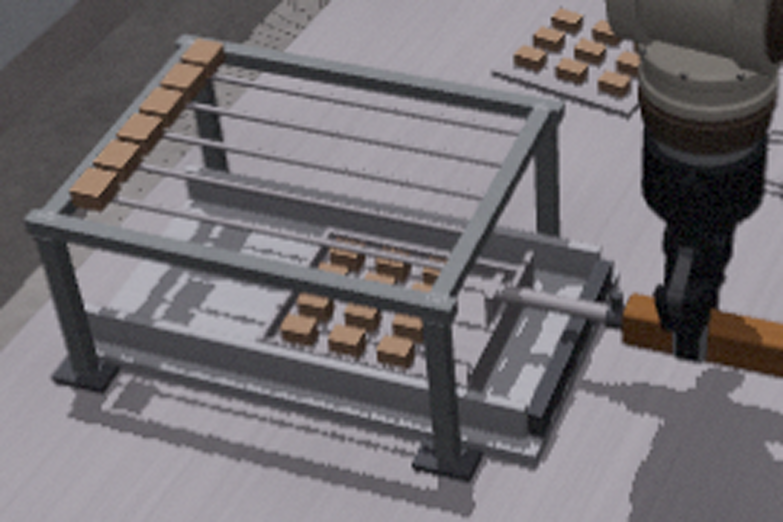

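The blade has hooked the lip (515,320) and the tray has come forward about 44 mm, flat, with a drag of about 4 N. About 40 mm remain.

```bash
python3 -m handwheel '[{"gripper":0,"dx":0.02,"dy":0,"dz":0,"wx":0,"wy":0,"wz":0},{"gripper":0,"dx":0.02,"dy":0,"dz":0,"wx":0,"wy":0,"wz":0},{"gripper":0,"dx":0.02,"dy":0,"dz":0,"wx":0,"wy":0,"wz":0},{"gripper":0,"dx":0.02,"dy":0,"dz":0,"wx":0,"wy":0,"wz":0},{"gripper":0,"dx":0.02,"dy":0,"dz":0,"wx":0,"wy":0,"wz":0}]'|head -4;  python3 -m handwheel '[{"gripper":0,"dx":0.02,"dy":0,"dz":0,"wx":0,"wy":0,"wz":0},{"gripper":0,"dx":0.02,"dy":0,"dz":0,"wx":0,"wy":0,"wz":0},{"gripper":0,"dx":0.02,"dy":0,"dz":0,"wx":0,"wy":0,"wz":0},{"gripper":0,"dx":0.015,"dy":0,"dz":0,"wx":0,"wy":0,"wz":0},{"gripper":0,"dx":0.01,"dy":0,"dz":0,"wx":0,"wy":0,"wz":0}]'|head -4; python3 -m handwheel '[{"gripper":0,"dx":0.006,"dy":0,"dz":0,"wx":0,"wy":0,"wz":0},{"gripper":0,"dx":0.006,"dy":0,"dz":0,"wx":0,"wy":0,"wz":0},{"gripper":0,"dx":0.006,"dy":0,"dz":0,"wx":0,"wy":0,"wz":0},{"gripper":0,"dx":0.006,"dy":0,"dz":0,"wx":0,"wy":0,"wz":0}]'
python3 - <<'E'
from h import *
o=status.get_obs(); b=np.array([.5712,-.0053]); e=np.array([.9959,.0906])
print("bay X,Y tcp",(o['eef_pos'][:2]-b)@e,(o['eef_pos'][:2]-b)@[-e[1],e[0]])
for n in("top",):
    im,d,W=cloud(n); P=W.reshape(-1,3); P=P[np.isfinite(P[:,2])]; X=(P[:,:2]-b)@e; Y=(P[:,:2]-b)@[-e[1],e[0]]
    for a,c in ((-.058,-.03),(-.03,-.013),(.013,.03),(.03,.058)):
        k=(X>.002)&(X<.037)&(Y>a)&(Y<c)&(P[:,2]>.037)&(P[:,2]<.055); print(k.sum(),np.percentile(X[k],[5,50,95]))
E
```

```text
t: 9.02
eef_pos: [0.4645, -0.016, 0.0632]
tcp_rot: [-0.0, -0.045, 0.999, -0.0]
contact_force: [4.1, 0.5, -2.4]
t: 9.43
eef_pos: [0.4518, -0.0172, 0.0632]
tcp_rot: [-0.0, -0.045, 0.999, -0.0]
contact_force: [4.1, 0.3, -3.5]
t: 9.77
eef_pos: [0.4485, -0.0174, 0.0632]
tcp_rot: [0.0, -0.045, 0.999, 0.0]
contact_force: [4.4, 1.3, -3.2]
width: 0.0218
grasp_force: 108.6
bay X,Y tcp -0.12329267390894245 -0.000983465262058604
23 [0.01094124 0.012547   0.01463456]
14 [0.01099587 0.01257158 0.01425212]
12 [0.01159473 0.01287241 0.01471998]
22 [0.01103151 0.01288881 0.01484295]
```

```bash
python3 -m handwheel '[{"gripper":0,"dx":0.006,"dy":0,"dz":0,"wx":0,"wy":0,"wz":0},{"gripper":0,"dx":0.006,"dy":0,"dz":0,"wx":0,"wy":0,"wz":0},{"gripper":0,"dx":0.006,"dy":0,"dz":0,"wx":0,"wy":0,"wz":0},{"gripper":0,"dx":0.006,"dy":0,"dz":0,"wx":0,"wy":0,"wz":0}]'|head -4; python3 -m handwheel '[{"gripper":0,"dx":0.006,"dy":0,"dz":0,"wx":0,"wy":0,"wz":0},{"gripper":0,"dx":0.006,"dy":0,"dz":0,"wx":0,"wy":0,"wz":0},{"gripper":0,"dx":0.004,"dy":0,"dz":0,"wx":0,"wy":0,"wz":0},{"gripper":0,"dx":0.004,"dy":0,"dz":0,"wx":0,"wy":0,"wz":0}]'|head -4; python3 -m handwheel '[{"gripper":0,"dx":0.003,"dy":0,"dz":0,"wx":0,"wy":0,"wz":0},{"gripper":0,"dx":0.003,"dy":0,"dz":0,"wx":0,"wy":0,"wz":0},{"gripper":0,"dx":0.003,"dy":0,"dz":0,"wx":0,"wy":0,"wz":0}]'|head -4
```

```text
t: 10.15
eef_pos: [0.4449, -0.0178, 0.0632]
tcp_rot: [0.0, -0.045, 0.999, 0.0]
contact_force: [5.1, 0.6, -2.5]
t: 10.48
eef_pos: [0.4419, -0.0181, 0.0632]
tcp_rot: [0.0, -0.045, 0.999, -0.0]
contact_force: [4.1, 0.1, -2.7]
t: 10.73
eef_pos: [0.4406, -0.0182, 0.0632]
tcp_rot: [0.0, -0.045, 0.999, -0.0]
contact_force: [4.5, 0.0, -2.7]
```

```bash
python3 -m handwheel '[{"gripper":0,"dx":0.003,"dy":0,"dz":0,"wx":0,"wy":0,"wz":0},{"gripper":0,"dx":0.003,"dy":0,"dz":0,"wx":0,"wy":0,"wz":0}]'|head -4; python3 -m handwheel '[{"gripper":0,"dx":0.003,"dy":0,"dz":0,"wx":0,"wy":0,"wz":0},{"gripper":0,"dx":0,"dy":0,"dz":0,"wx":0,"wy":0,"wz":0}]'|sed -n '1,2p;4p'
```

```text
t: 10.9
eef_pos: [0.4397, -0.0182, 0.0632]
tcp_rot: [0.0, -0.045, 0.999, 0.0]
contact_force: [3.7, 0.2, -2.5]
t: 11.07
eef_pos: [0.4391, -0.0183, 0.0632]
contact_force: [3.3, 0.5, -2.9]
```

```bash
python3 -m handwheel '[{"gripper":0,"dx":0.002,"dy":0,"dz":0,"wx":0,"wy":0,"wz":0},{"gripper":0,"dx":0.002,"dy":0,"dz":0,"wx":0,"wy":0,"wz":0}]'|sed -n '1,2p;4p'
```

```text
t: 11.23
eef_pos: [0.4387, -0.0183, 0.0632]
contact_force: [4.6, 0.3, -2.5]
```

```bash
python3 -m handwheel '[{"gripper":0,"dx":0.002,"dy":0,"dz":0,"wx":0,"wy":0,"wz":0},{"gripper":0,"dx":0.002,"dy":0,"dz":0,"wx":0,"wy":0,"wz":0}]'|sed -n '1,2p;4p'; python3 -m handwheel '[{"gripper":0,"dx":0.002,"dy":0,"dz":0,"wx":0,"wy":0,"wz":0},{"gripper":0,"dx":0,"dy":0,"dz":0,"wx":0,"wy":0,"wz":0}]'|sed -n '1,2p;4p'
```

```text
t: 11.4
eef_pos: [0.4385, -0.0184, 0.0633]
contact_force: [6.8, 0.8, -4.2]
t: 11.57
eef_pos: [0.4384, -0.0184, 0.0633]
contact_force: [8.0, 0.3, -4.7]
```

```bash
python3 -m handwheel '[{"gripper":0,"dx":0.002,"dy":0,"dz":0,"wx":0,"wy":0,"wz":0},{"gripper":0,"dx":0.002,"dy":0,"dz":0,"wx":0,"wy":0,"wz":0},{"gripper":0,"dx":0,"dy":0,"dz":0,"wx":0,"wy":0,"wz":0}]'|sed -n '1,2p;4p'
```

```text
t: 11.82
eef_pos: [0.4385, -0.0184, 0.0635]
contact_force: [12.1, 1.0, -5.4]
```

```bash
python3 -m handwheel '[{"gripper":0,"dx":0.001,"dy":0,"dz":0,"wx":0,"wy":0,"wz":0},{"gripper":0,"dx":0,"dy":0,"dz":0,"wx":0,"wy":0,"wz":0},{"gripper":0,"dx":0,"dy":0,"dz":0,"wx":0,"wy":0,"wz":0},{"gripper":0,"dx":0,"dy":0,"dz":0,"wx":0,"wy":0,"wz":0},{"gripper":0,"dx":0,"dy":0,"dz":0,"wx":0,"wy":0,"wz":0}]'|sed -n '1,2p;4p'
python3 - <<'E'
from h import *
b=np.array([.5712,-.0053]); e=np.array([.9959,.0906])
im,d,W=cloud("top"); cv2.imwrite("pics/t5.png",cv2.resize(im[90:290,220:400,::-1],None,fx=3,fy=3,interpolation=cv2.INTER_CUBIC))
P=W.reshape(-1,3); P=P[np.isfinite(P[:,2])]; X=(P[:,:2]-b)@e; Y=(P[:,:2]-b)@[-e[1],e[0]]
for a,c in ((-.058,-.03),(-.03,-.013),(.013,.03),(.03,.058)):
    k=(X>-.02)&(X<.03)&(Y>a)&(Y<c)&(P[:,2]>.0395)&(P[:,2]<.055); print(k.sum(),np.percentile(X[k],[5,50,95]))
E
```

```text
t: 12.23
eef_pos: [0.4384, -0.0184, 0.0635]
contact_force: [13.0, 1.2, -6.2]
23 [0.00069952 0.00243343 0.00458727]
16 [0.00132206 0.00348427 0.00684811]
11 [0.00152171 0.00262661 0.00468886]
22 [0.00087049 0.00263986 0.00446063]
```

View pics/t5.png

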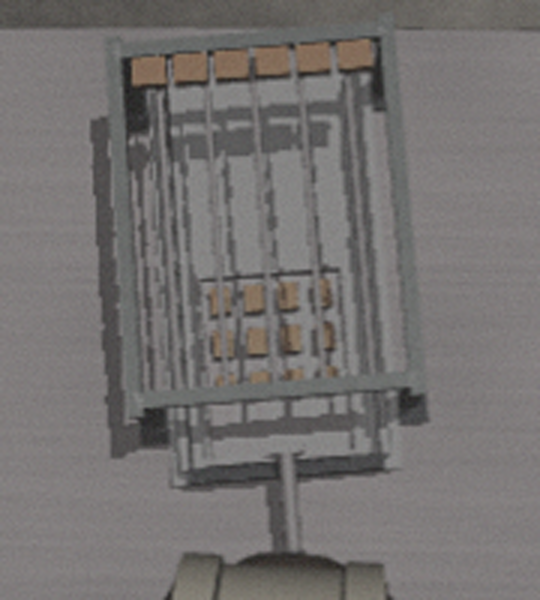

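The tray is against the stop, square (lip and stop edge parallel at about (285,467)), held with about 13 N. Now easing off, backing the blade away from the lip and lifting.

```bash
python3 -m handwheel '[{"gripper":0,"dx":-0.006,"dy":0,"dz":0,"wx":0,"wy":0,"wz":0},{"gripper":0,"dx":-0.01,"dy":0,"dz":0,"wx":0,"wy":0,"wz":0},{"gripper":0,"dx":-0.02,"dy":0,"dz":0,"wx":0,"wy":0,"wz":0},{"gripper":0,"dx":-0.03,"dy":0,"dz":0,"wx":0,"wy":0,"wz":0},{"gripper":0,"dx":0,"dy":0,"dz":0,"wx":0,"wy":0,"wz":0}]'|sed -n '1,2p;4p'; python3 -m handwheel '[{"gripper":0,"dx":0,"dy":0,"dz":-0.03,"wx":0,"wy":0,"wz":0},{"gripper":0,"dx":0,"dy":0,"dz":-0.08,"wx":0,"wy":0,"wz":0},{"gripper":0,"dx":0,"dy":0,"dz":-0.12,"wx":0,"wy":0,"wz":0},{"gripper":0,"dx":0,"dy":0,"dz":-0.12,"wx":0,"wy":0,"wz":0},{"gripper":0,"dx":0,"dy":0,"dz":-0.08,"wx":0,"wy":0,"wz":0}]'|sed -n '1,2p;4p';  python3 -m handwheel '[{"gripper":0,"dx":0.05,"dy":0,"dz":0,"wx":0,"wy":0,"wz":0},{"gripper":0,"dx":0.12,"dy":0,"dz":0,"wx":0,"wy":0,"wz":0},{"gripper":0,"dx":0.12,"dy":0,"dz":0,"wx":0,"wy":0,"wz":0},{"gripper":0,"dx":0.02,"dy":0,"dz":0,"wx":0,"wy":0,"wz":0},{"gripper":0,"dx":0,"dy":0,"dz":0,"wx":0,"wy":0,"wz":0}]'|sed -n '1,2p;4p'
python3 - <<'E'
from h import *
np.set_printoptions(precision=4,suppress=True)
o=status.get_obs(); q0=o['eef_pos']; y0=yawtool(o['tcp_rot'])%360; print(y0,rot(o['tcp_rot']).as_matrix()[:,2])
plan(q0,y0,(.430,.308,.13),187.45,10)
e=-np.array([np.cos(np.radians(y0)),np.sin(np.radians(y0))]); f=np.array([-e[1],e[0]]);c=q0[:2]
b=np.array([.5712,-.0053]); g=np.array([.9959,.0906])
for n in ("side","top"):
    im,d,W=cloud(n); cv2.imwrite(f"pics/{n}6.png",im[...,::-1]); P=W.reshape(-1,3); P=P[np.isfinite(P[:,2])]
    X=(P[:,:2]-c)@e; Y=(P[:,:2]-c)@f; h=P[:,2]-q0[2]
    for a in np.arange(.06,.16,.02):
        k=(X>=a)&(X<a+.02)&(abs(Y)<.03)&(h>-.045)&(h<.02)
        if k.sum(): print(n,round(a,3),k.sum(),"X",np.percentile(X[k],[2,98]),"Y",np.percentile(Y[k],[5,50,95]),"h",np.percentile(h[k],[5,50,95]))
    X=(P[:,:2]-b)@g; Y=(P[:,:2]-b)@[-g[1],g[0]]
    for a,c2 in ((-.058,-.03),(-.03,0),(.0,.03),(.03,.058)):
        k=(X>-.02)&(X<.03)&(Y>a)&(Y<c2)&(P[:,2]>.0395)&(P[:,2]<.055); print("lip",k.sum(),np.percentile(X[k],[5,50,95]))
E
```

```text
t: 12.7
eef_pos: [0.4472, -0.0176, 0.063]
contact_force: [-0.4, 0.2, -2.5]
t: 13.12
eef_pos: [0.4472, -0.0177, 0.1304]
contact_force: [0.3, 0.2, -2.1]
t: 13.53
eef_pos: [0.3995, -0.0219, 0.1275]
contact_force: [-0.4, 0.0, -2.2]
185.15831562795455 [-0.0001  0.     -1.    ]
0 dx -0.040 dy 0.217 dz -0.002 wz -0.005
1 dx -0.041 dy 0.217 dz -0.002 wz -0.005
2 dx -0.042 dy 0.217 dz -0.002 wz -0.005
3 dx -0.043 dy 0.217 dz -0.002 wz -0.005
4 dx -0.044 dy 0.217 dz -0.002 wz -0.005
5 dx -0.044 dy 0.216 dz -0.002 wz -0.005
6 dx -0.045 dy 0.216 dz -0.002 wz -0.005
7 dx -0.046 dy 0.216 dz -0.002 wz -0.005
8 dx -0.047 dy 0.216 dz -0.002 wz -0.005
9 dx -0.048 dy 0.216 dz -0.002 wz -0.005
side 0.06 70 X [0.0608 0.0797] Y [-0.0014  0.004   0.0079] h [-0.0099 -0.0032  0.0002]
side 0.08 69 X [0.0811 0.0995] Y [-0.0014  0.004   0.0065] h [-0.0092 -0.0035 -0.0002]
side 0.1 67 X [0.1007 0.1196] Y [-0.0008  0.0038  0.0076] h [-0.0101 -0.003   0.0003]
side 0.12 131 X [0.1209 0.1396] Y [-0.0089  0.0044  0.0138] h [-0.0298 -0.0063  0.0003]
side 0.14 25 X [0.1402 0.1433] Y [-0.0102  0.0094  0.0146] h [-0.0257 -0.0036 -0.0003]
lip 26 [-0.0012  0.0005  0.0035]
lip 32 [-0.0012  0.0004  0.0031]
lip 28 [-0.0006  0.0007  0.0034]
lip 27 [-0.0008  0.0012  0.0036]
top 0.06 52 X [0.0603 0.0798] Y [-0.0078 -0.0021  0.0033] h [-0.0053 -0.0018  0.0015]
top 0.08 49 X [0.0803 0.0997] Y [-0.0076 -0.0027  0.0033] h [-0.0058 -0.002   0.0008]
top 0.1 49 X [0.1002 0.1199] Y [-0.0073 -0.0022  0.0026] h [-0.0057 -0.0014  0.0014]
top 0.12 52 X [0.1206 0.1398] Y [-0.0085 -0.0019  0.004 ] h [-0.0074 -0.0022  0.0021]
top 0.14 27 X [0.1401 0.1447] Y [-0.0132 -0.0007  0.01  ] h [-0.0042 -0.0013  0.0034]
lip 23 [0.0008 0.0026 0.0048]
lip 22 [0.0008 0.0025 0.0044]
lip 21 [0.0008 0.0023 0.0047]
lip 21 [0.0006 0.0028 0.0047]
```

```bash
python3 -m handwheel '[{"gripper":0,"dx":-0.03,"dy":0.15,"dz":0,"wx":0,"wy":0,"wz":-0.005},{"gripper":0,"dx":-0.04,"dy":0.217,"dz":0,"wx":0,"wy":0,"wz":-0.005},{"gripper":0,"dx":-0.042,"dy":0.217,"dz":0,"wx":0,"wy":0,"wz":-0.005},{"gripper":0,"dx":-0.043,"dy":0.217,"dz":0,"wx":0,"wy":0,"wz":-0.005},{"gripper":0,"dx":-0.044,"dy":0.217,"dz":0,"wx":0,"wy":0,"wz":-0.005}]'|sed -n '1,2p;4p'; python3 -m handwheel '[{"gripper":0,"dx":-0.044,"dy":0.217,"dz":0,"wx":0,"wy":0,"wz":-0.005},{"gripper":0,"dx":-0.045,"dy":0.217,"dz":0,"wx":0,"wy":0,"wz":-0.005},{"gripper":0,"dx":-0.046,"dy":0.217,"dz":0,"wx":0,"wy":0,"wz":-0.005},{"gripper":0,"dx":-0.046,"dy":0.217,"dz":0,"wx":0,"wy":0,"wz":-0.005},{"gripper":0,"dx":-0.047,"dy":0.217,"dz":0,"wx":0,"wy":0,"wz":-0.005}]'|sed -n '1,2p;4p';  python3 -m handwheel '[{"gripper":0,"dx":-0.01,"dy":0.066,"dz":0,"wx":0,"wy":0,"wz":0},{"gripper":0,"dx":0,"dy":0,"dz":0,"wx":0,"wy":0,"wz":0},{"gripper":0,"dx":0,"dy":0,"dz":0,"wx":0,"wy":0,"wz":0}]'|sed -n '1,2p;4p'
python3 - <<'E'
from h import *
np.set_printoptions(precision=4,suppress=True)
o=status.get_obs(); q0=o['eef_pos']; y0=yawtool(o['tcp_rot'])%360; print(q0,y0)
plan(q0,y0,(.4735,.3144,.095),187.4,3)
im,d,W=cloud("top"); P=W[250:325,150:215].reshape(-1,3); 
k=(P[:,2]>.058)&(P[:,2]<.072); e=np.array([.9905,.1374]); c=np.array([.457,.3143])
X=(P[k,:2]-c)@e; Y=(P[k,:2]-c)@[-e[1],e[0]]; print("cheeks X",np.sort(X)[::5],"Y",np.sort(Y)[::5])
E
```

```text
t: 14.05
eef_pos: [0.4156, 0.1349, 0.1275]
contact_force: [0.9, 0.0, -2.8]
t: 14.47
eef_pos: [0.4302, 0.301, 0.1271]
contact_force: [0.8, -0.8, -1.9]
t: 14.72
eef_pos: [0.4302, 0.309, 0.1269]
contact_force: [-0.2, -0.1, -3.5]
[0.4302 0.309  0.1269] 187.4963174149555
0 dx -0.097 dy -0.001 dz 0.071 wz 0.001
1 dx -0.097 dy -0.001 dz 0.071 wz 0.001
2 dx -0.097 dy -0.001 dz 0.071 wz 0.001
cheeks X [-0.0584 -0.056  -0.0538 -0.0514 -0.0491 -0.0464 -0.0441  0.046   0.0471
  0.0484  0.0494  0.0505  0.0522  0.0534  0.0549  0.0561  0.0574  0.0588
  0.0603] Y [-0.0297 -0.0294 -0.0286 -0.0281 -0.027  -0.0264 -0.0257 -0.0248 -0.0244
 -0.0224 -0.0217 -0.0207 -0.0197 -0.0191  0.0221  0.0248  0.0261  0.0276
  0.0293]
```

```bash
python3 -m handwheel '[{"gripper":0,"dx":-0.07,"dy":0.008,"dz":0.05,"wx":0,"wy":0,"wz":0},{"gripper":0,"dx":-0.12,"dy":0,"dz":0.08,"wx":0,"wy":0,"wz":0},{"gripper":0,"dx":-0.1,"dy":0,"dz":0.08,"wx":0,"wy":0,"wz":0},{"gripper":0,"dx":0,"dy":0,"dz":0,"wx":0,"wy":0,"wz":0},{"gripper":0,"dx":0,"dy":0,"dz":0,"wx":0,"wy":0,"wz":0}]'|sed -n '1,4p'; python3 -m handwheel '[{"gripper":0,"dx":0,"dy":0,"dz":0.05,"wx":0,"wy":0,"wz":0},{"gripper":0,"dx":0,"dy":0,"dz":0.04,"wx":0,"wy":0,"wz":0},{"gripper":0,"dx":0,"dy":0,"dz":0.02,"wx":0,"wy":0,"wz":0},{"gripper":0,"dx":0,"dy":0,"dz":0.01,"wx":0,"wy":0,"wz":0},{"gripper":0,"dx":0,"dy":0,"dz":0,"wx":0,"wy":0,"wz":0}]'|sed -n '1,4p'
```

```text
t: 15.18
eef_pos: [0.4737, 0.3142, 0.095]
tcp_rot: [-0.001, -0.064, 0.998, -0.001]
contact_force: [0.7, -0.8, -2.2]
t: 15.6
eef_pos: [0.4729, 0.3155, 0.0779]
tcp_rot: [-0.0, -0.065, 0.998, -0.0]
contact_force: [1.3, 0.2, -2.4]
```

```bash
python3 -m handwheel '[{"gripper":0,"dx":0,"dy":0,"dz":0.01,"wx":0,"wy":0,"wz":0},{"gripper":0,"dx":0,"dy":0,"dz":0.01,"wx":0,"wy":0,"wz":0},{"gripper":0,"dx":0,"dy":0,"dz":0.01,"wx":0,"wy":0,"wz":0},{"gripper":0,"dx":0,"dy":0,"dz":0,"wx":0,"wy":0,"wz":0}]'|sed -n '1,4p'; python3 -m handwheel '[{"gripper":0,"dx":0,"dy":0,"dz":0.005,"wx":0,"wy":0,"wz":0},{"gripper":0,"dx":0,"dy":0,"dz":0,"wx":0,"wy":0,"wz":0}]'|sed -n '1,4p'
```

```text
t: 15.93
eef_pos: [0.4731, 0.3156, 0.0734]
tcp_rot: [-0.0, -0.065, 0.998, -0.0]
contact_force: [0.6, -0.3, -3.0]
t: 16.1
eef_pos: [0.4732, 0.3156, 0.0729]
tcp_rot: [0.0, -0.065, 0.998, -0.0]
contact_force: [0.9, 1.3, -2.7]
```

```bash
python3 -m handwheel '[{"gripper":0,"dx":0,"dy":0,"dz":0.005,"wx":0,"wy":0,"wz":0},{"gripper":0,"dx":0,"dy":0,"dz":0.003,"wx":0,"wy":0,"wz":0},{"gripper":0,"dx":0,"dy":0,"dz":0,"wx":0,"wy":0,"wz":0}]'|sed -n '1,4p'
```

```text
t: 16.35
eef_pos: [0.4733, 0.3156, 0.0719]
tcp_rot: [0.0, -0.065, 0.998, 0.0]
contact_force: [-0.9, -0.9, -1.5]
```

```bash
python3 -m handwheel '[{"gripper":0,"dx":0,"dy":0,"dz":0.004,"wx":0,"wy":0,"wz":0},{"gripper":0,"dx":0,"dy":0,"dz":0,"wx":0,"wy":0,"wz":0}]'|sed -n '1,4p'; python3 -m handwheel '[{"gripper":0.5,"dx":0,"dy":0,"dz":0,"wx":0,"wy":0,"wz":0},{"gripper":1,"dx":0,"dy":0,"dz":0,"wx":0,"wy":0,"wz":0},{"gripper":1,"dx":0,"dy":0,"dz":0,"wx":0,"wy":0,"wz":0},{"gripper":1,"dx":0,"dy":0,"dz":0,"wx":0,"wy":0,"wz":0},{"gripper":1,"dx":0,"dy":0,"dz":0,"wx":0,"wy":0,"wz":0}]' 20; python3 -m handwheel '[{"gripper":1,"dx":0,"dy":0,"dz":0,"wx":0,"wy":0,"wz":0},{"gripper":1,"dx":0,"dy":0,"dz":0,"wx":0,"wy":0,"wz":0},{"gripper":1,"dx":0,"dy":0,"dz":0,"wx":0,"wy":0,"wz":0}]'
```

```text
t: 16.52
eef_pos: [0.4733, 0.3156, 0.0718]
tcp_rot: [0.0, -0.065, 0.998, 0.0]
contact_force: [-2.4, -1.3, 4.2]
t: 16.93
eef_pos: [0.4733, 0.3156, 0.0711]
tcp_rot: [0.0, -0.065, 0.998, 0.0]
contact_force: [0.3, 0.1, 0.5]
width: 0.0806
grasp_force: 0.0
t: 17.18
eef_pos: [0.4732, 0.3156, 0.0711]
tcp_rot: [-0.0, -0.065, 0.998, -0.0]
contact_force: [-0.1, -0.3, 0.3]
width: 0.0853
grasp_force: 0.0
```

Raise straight up, move back, and check both ends.

```bash
python3 -m handwheel '[{"gripper":1,"dx":0,"dy":0,"dz":-0.08,"wx":0,"wy":0,"wz":0},{"gripper":1,"dx":0,"dy":0,"dz":-0.2,"wx":0,"wy":0,"wz":0},{"gripper":1,"dx":0,"dy":0,"dz":-0.27,"wx":0,"wy":0,"wz":0},{"gripper":1,"dx":0,"dy":0,"dz":-0.27,"wx":0,"wy":0,"wz":0},{"gripper":1,"dx":0.2,"dy":0,"dz":-0.1,"wx":0,"wy":0,"wz":0}]'|sed -n '1,4p'; python3 -m handwheel '[{"gripper":1,"dx":0.27,"dy":0,"dz":0,"wx":0,"wy":0,"wz":0},{"gripper":1,"dx":0.1,"dy":0,"dz":0,"wx":0,"wy":0,"wz":0},{"gripper":1,"dx":0,"dy":0,"dz":0,"wx":0,"wy":0,"wz":0},{"gripper":1,"dx":0,"dy":0,"dz":0,"wx":0,"wy":0,"wz":0},{"gripper":1,"dx":0,"dy":0,"dz":0,"wx":0,"wy":0,"wz":0}]'|sed -n '1,4p'
python3 - <<'E'
from h import *
np.set_printoptions(precision=4,suppress=True)
im,d,W=cloud("side"); cv2.imwrite("pics/s7.png",im[...,::-1])
P=W[365:420,200:360].reshape(-1,3); C=im[365:420,200:360].reshape(-1,3).astype(int)
H=P[(C[:,0]-C[:,2]>50)&(P[:,2]>.074)&(P[:,2]<.086)]; e=np.array([.9905,.1374]); c=np.array([.457,.3143])
X=(H[:,:2]-c)@e; print("handle mid",np.percentile(X,[1,99]),"slope",np.polyfit(X,H[:,2],1))
P=P[np.isfinite(P[:,2])]; X=(P[:,:2]-c)@e; Y=(P[:,:2]-c)@[-e[1],e[0]]
k=(X>.14)&(X<.2)&(abs(Y)<.03)&(P[:,2]>.03); print("blade",np.percentile(X[k],[2,98]),np.percentile(Y[k],[2,98]),np.percentile(P[k,2],[2,98]))
b=np.array([.5712,-.0053]); g=np.array([.9959,.0906])
im,d,W=cloud("top"); P=W.reshape(-1,3); P=P[np.isfinite(P[:,2])]; X=(P[:,:2]-b)@g; Y=(P[:,:2]-b)@[-g[1],g[0]]
for a,c2 in ((-.058,-.03),(-.03,0),(.0,.03),(.03,.058)):
    k=(X>-.02)&(X<.03)&(Y>a)&(Y<c2)&(P[:,2]>.0395)&(P[:,2]<.055); print("lip",k.sum(),np.percentile(X[k],[5,50,95]))
E
```

```text
t: 17.6
eef_pos: [0.4471, 0.3129, 0.2153]
tcp_rot: [0.004, -0.064, 0.998, 0.002]
contact_force: [1.5, 1.5, 1.2]
t: 18.02
eef_pos: [0.3889, 0.3047, 0.2098]
tcp_rot: [0.0, -0.065, 0.998, 0.0]
contact_force: [0.5, 0.4, -0.5]
handle mid [-0.064   0.0614] slope [0.0046 0.0796]
blade [0.1412 0.159 ] [-0.009   0.0118] [0.04   0.0725]
lip 21 [0.001  0.0028 0.0048]
lip 22 [0.0006 0.0028 0.0047]
lip 22 [0.0009 0.0027 0.0047]
lip 22 [0.0007 0.0026 0.0047]
```

View pics/s7.png

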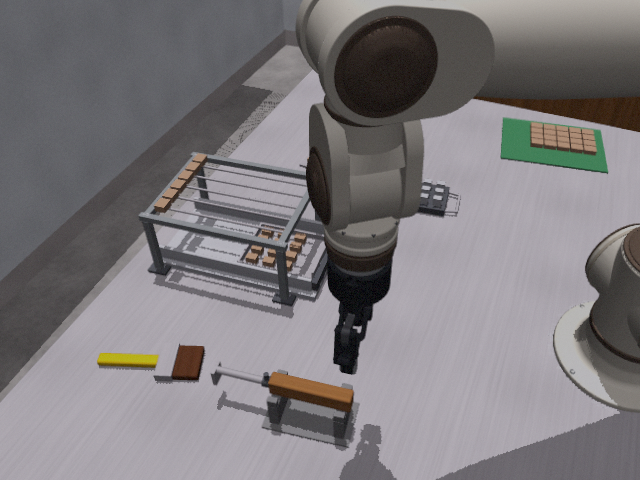

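The hook lies level and centred in its rest (310,390) with the blade down (217,375). The tray is home against the stop (325,265), and the gripper is clear of everything.

```bash
python3 -c "
from rig import ticket
print(ticket.sign_off())"
```

```text
the job is handed in; nothing more can be done
None
```

The job is handed in at about 18 s: the tray sits square against the front stop after a lean of about 13 N at the wrist, and the hook is back level in its rest, blade down; the sign-off gave no verdict.

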